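Cap a driver bit in its holder, then lift the outer lid alone

TASK

Stand the driver bit from the slanting stand upright in the socket of the square wooden holder, thick end down. Then pick up the nested pair of lids together by the inner lid's stem, lower them over the bit until the inner lid sits fully home on the holder and let go; after that take the outer lid by its collar and lift it straight up off the stem on its own, leaving the inner lid seated and undisturbed. Finish while still holding the outer lid steady in the air, wholly above the top of the stem, and leave everything else on the bench where it is.

Things in the scene. Friction and masses are not known exactly. Their poses are not given: they have to be found in the camera images.
- bit_shank (a point): Steel hex driver bit, 72 mm: thick shank 50 mm long, 8.5 mm across flats, then a thin end 22 mm long. Starts leaning in the slanting stand, thick end down. Point: middle of the thick shank, on its axis, about level with the bore's mouth (so 25 mm of thick shank stand out above). y runs along the bit to the thick end, 25 mm away; z is square to two flats.
- bit_stand: Fixed wooden stand: foot 84 x 56 x 10 mm with a 44 x 44 x 34 mm block tilted by 20 degrees. Its bore, 12 mm wide and 26 mm deep, opens up and 20 degrees over to the stand's own -x (roughly at the robot); draw the bit out along it. Origin: centre of the foot's underside; the bore's mouth is 12 mm towards -x and 48 mm up.
- holder: Fixed square light-wood block 84 x 84 x 22 mm with a round plug on its middle, 46 mm wide, 8 mm high (top 30 mm above the bench). Socket down the plug's middle: 14 mm wide, 25 mm deep; a bit stood in it has its shank middle 30 mm above the bench. The inner lid fits over the plug and rests on the square shoulder, 22 mm up. Origin: centre of the underside; z up.
- stem (a point): Inner lid: aluminium bell, 58 mm wide (52 inside), 66 mm high (62 inside), open below, with a stem 14 mm thick rising 58 mm from its top; 160 g. Starts on the bench with the outer lid on it; lifting the stem carries both. 30 mm of stem stand out above the outer lid's collar. Point: on the axis, mid-way up those 30 mm, 109 mm above the bell's rim. z up the stem.
- collar (a point): Outer lid: steel cap 70 mm wide with a skirt 20 mm down round the inner lid (3 mm play), a 4 mm flat top and on it a collar 38 mm wide, 24 mm high, with a 24 mm hole for the stem; 120 g. It just rests on the inner lid. Point: centre of the collar, half-way up, 12 mm above the flat top, 36 mm above the skirt's edge; nested, 27 mm below the stem point. z up.
- pencil: Red carpenter's pencil lying on the bench, 168 mm long, 8 mm thick, along its own y. A loose bystander; leave it alone. Origin: centre of its underside.
- screwdriver: Slotted screwdriver lying on the bench, blue handle, 213 mm long, 28 mm high, along its own y. A loose bystander; leave it alone. Origin: centre of its underside.
- cork_block: Cork sanding block, 36 x 60 x 26 mm. A loose bystander; leave it alone. Origin: centre of its underside.
- green_block: Dark green abrasive sanding block, 36 x 82 x 20 mm. A loose bystander; leave it alone. Origin: centre of its underside.
Mind the look-alikes: they are no part of the job. What is shaped like the part that bears collar but blue or turquoise is not meant. Of the things that look like the part that bears stem, the smaller one is meant.

How it is judged:
On the way, in this order (a step that is already met when the one before it is completed fails the run):
1. the bit stands in the holder's socket, let go, with both lids still off it (z of bit_shank in the frame of holder below 0.036 m and horizontal distance between bit_shank and holder below 0.009 m and angle between bit_shank's own y axis and vertical above 2.84 rad and contact force between the fingers and bit below 0.05 N and horizontal distance between stem and holder above 0.06 m), for 0.2 s.
2. the nested lids sit on the holder over the bit, let go (z of bit_shank in the frame of holder below 0.036 m and horizontal distance between bit_shank and holder below 0.009 m and angle between bit_shank's own y axis and vertical above 2.84 rad and z of stem in the frame of holder between 0.127 and 0.134 m and horizontal distance between stem and holder below 0.01 m and angle between stem's own z axis and vertical below 0.06 rad and z of collar in the frame of stem below -0.023 m and contact force between the fingers and inner_lid below 0.05 N), for 0.2 s.
3. the outer lid is lifted off the stem alone (z of stem in the frame of holder between 0.127 and 0.134 m and horizontal distance between stem and holder below 0.01 m and angle between stem's own z axis and vertical below 0.06 rad and z of collar in the frame of stem above 0.05 m), for 0.1 s.
At the end, for the whole second after the job is handed in: Bit in the socket (within 9 mm of its axis, shank middle under 36 mm up, thick end down, lean under 0.3 rad); inner lid home (stem point 127-134 mm up, within 10 mm of the axis, tilt under 0.06 rad), untouched; fingers hold the outer lid still, collar point over 53 mm above the stem point (z of bit_shank in the frame of holder below 0.036 m and horizontal distance between bit_shank and holder below 0.009 m and angle between bit_shank's own y axis and vertical above 2.84 rad and z of stem in the frame of holder between 0.127 and 0.134 m and horizontal distance between stem and holder below 0.01 m and angle between stem's own z axis and vertical below 0.06 rad and z of collar in the frame of stem above 0.053 m and contact force between the fingers and outer_lid above 1 N and contact force between each of outer_lid, the fingers and inner_lid below 0.05 N and linear speed of outer_lid below 0.03 m/s and linear speed of inner_lid below 0.02 m/s); the arm keeps its last pose, push and grip.
It fails at once if the outer lid came off the inner lid while the inner lid was not seated on the holder (distance between collar and stem above 0.045 m and not (z of stem in the frame of holder between 0.127 and 0.134 m and horizontal distance between stem and holder below 0.01 m and angle between stem's own z axis and vertical below 0.06 rad)).
It fails at once if the inner lid was tipped over (angle between stem's own z axis and vertical above 0.6 rad).
It fails at once if a bystander was moved (distance of any of pencil, screwdriver, cork_block, green_block from where it was at the start of the episode above 0.03 m).
It also fails if it takes over 67 s, if anything falls off the work surface, if the arm or the gripper's body presses on something with over 40 N, if the wrist force passes 120 N, or if a joint passes its speed limit or range.

ROBOT

A 7-joint arm with a two-finger parallel gripper is mounted at the origin on the work surface; the furniture and walls round the work are solid. World frame = base frame: x ahead of the robot, y to its left, z up, the work surface at z = 0. Lengths are in m, angles in rad, forces in N, time in s.
With the tool pointing down it reaches from about 0.35 to 0.9 m from the base axis. Payload 19.9 kg.
Tool frame: the origin (TCP) lies between the finger pads; the fingertips stand 19 mm ahead of it and the grasp point (between the pads) is the TCP; z points along the fingers, y is the direction in which the jaws open and shut (so a half turn about z gives the same grasp; the last joint's range is limited). The gripper opens to 94 mm and grips with 3 to 60 N. Pads are 16 mm wide; open, the fingers measure 119 mm over their backs; the gripper's body (75 mm by 177 mm) begins 78 mm behind the grasp point.
Start: joints at [1.28, 0.417, -0.01, 1.614, 0.005, 1.111, -0.053], TCP at [0.155, -0.606, 0.224] pointing down, gripper open.
Joint ranges: [-2.81, 2.81], [-0.39, 2.02], [-1.27, 1.25], [0.06, 2.57], [-1.19, 4.33], [0.19, 2], [-2.82, 2.82]. Speed limits (rad/s): [1.89, 1.89, 2.39, 2.39, 3.01, 3.01, 3.01].

INTERFACE

Orientations are given as a 3x3 rotation matrix whose columns are the frame's x, y, z axes.
In Python, from rig import robot gives the robot as it stands. Calls block until the motion is done:
- robot.move_ptp(position, orientation): joint-space move of the TCP to a pose.
- robot.move_linear(position, velocity=0.15, frame=None, threshold=None): straight line of the TCP; frame=None keeps the orientation; velocity is the mean speed in m/s. With threshold (N) it stops when the force on the tool has changed by that much, and returns True; else False.
- robot.goto_joints(angles): joint-space move.
- robot.gripper_to(opening): finger opening in m; the grip force is fixed at half the most; returns when the fingers have stopped.
- robot.pause(seconds).
- robot.ik(position, orientation): joint angles nearest the present ones, or None.
- robot.get_state(): the state.
- robot.grab_frame(name): name is "side" or "top" or "wrist"; returns the picture (384x512x3 uint8, red, green, blue); there is no depth.
- robot.camera_info(name): a dict with "fx", "fy", "cx", "cy" (pixels), "rvec" (rotation vector, rad) and "tvec" (3), from world to camera coordinates, as OpenCV has them. Camera axes: x right, y down, z forward; pixel columns grow to the right and rows downward; lengths in m; the calibration is good to about 2 mm. A picture is of the moment at which its call begins: read the wrist's pose just before it. camera_info takes no time and is no camera call; for the wrist camera it gives the pose at the moment of the call.
A pose or a line that the arm cannot do raises robot.PlanningError and nothing moves.
- robot.sign_off(): hands the job in, once; it reports no verdict.
The state is a dict: "time": time; "qpos": joint angles; "joint_vel": joint speeds; "effort": joint torques, N m; "ee_pos": TCP position; "tool_rot": TCP orientation; "force": force on the tool from outside, world axes, zero at the start; "moment": the same for the moment, N m; "opening": finger opening in m.
Only numpy, scipy, OpenCV 4.12 (cv2) and the standard library are available. Lean on these libraries where they do the work, as an engineer would, in place of code of your own. Each camera call takes 0.05 s, during which the arm holds its last target.

## Working session

There is one attempt and no reset: what is moved stays moved. The work goes in short steps, each a Python script; the robot and the scene stay as the last script left them, time stands still between calls to the robot, and variables do not carry over. Pictures are saved under pics/ and viewed, and the job is handed in when it is done.

```bash
mkdir -p pics; ls
python3 - <<'E'
from rig import robot
import cv2
s=robot.get_state(); print(s['time'],s['ee_pos'],s['tool_rot'],s['opening'])
for n in ['side','top','wrist']:
    print(n,robot.camera_info(n))
    im=robot.grab_frame(n); cv2.imwrite(f'pics/{n}0.png',cv2.cvtColor(im,cv2.COLOR_RGB2BGR))
E
```

```text
pics
0.0 [ 0.154419   -0.60526939  0.22385435] [[ 9.68969469e-01  2.47180186e-01 -3.53127460e-04]
 [ 2.47180429e-01 -9.68968825e-01  1.11855213e-03]
 [-6.56855763e-05 -1.17112906e-03 -9.99999312e-01]] 0.09402027109964875
side {'fx': 478.84048753342574, 'fy': 478.84048753342574, 'cx': 258.7917958408415, 'cy': 196.2241518502299, 'rvec': array([ 0.43646405, -2.72374117,  1.23705139]), 'tvec': array([0.4537012 , 0.17867842, 0.99519335])}
top {'fx': 356.0490979457069, 'fy': 356.0490979457069, 'cx': 258.96170415612403, 'cy': 195.71673612141979, 'rvec': array([ 2.12949941, -2.16121641,  0.14773833]), 'tvec': array([0.02242151, 0.48854732, 0.86670128])}
wrist {'fx': 287.3761306039681, 'fy': 287.3761306039681, 'cx': 256.30552382515503, 'cy': 191.46766156159134, 'rvec': array([-2.32317761,  1.80441379,  0.22054303]), 'tvec': array([-0.62480634, -0.02529055,  0.38902222])}
```

View pics/top0.png

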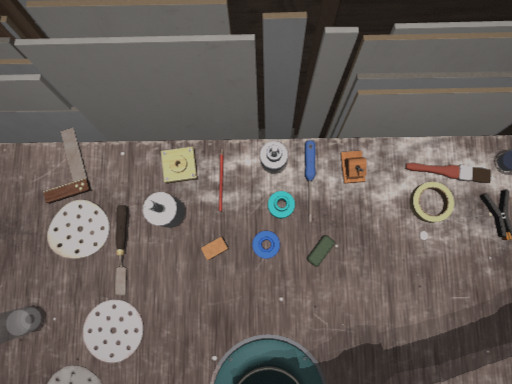

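View pics/side0.png

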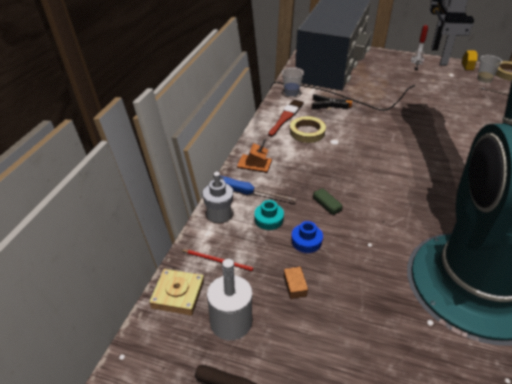

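View pics/wrist0.png

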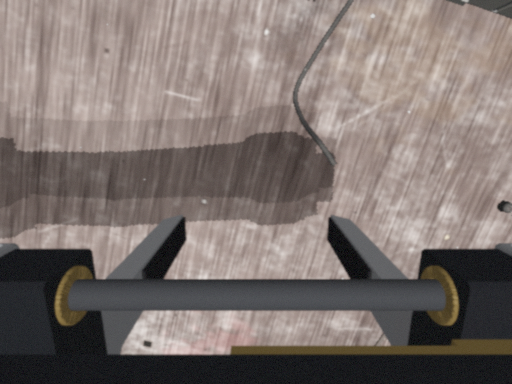

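```bash
cat > h.py <<'E'
import numpy as np, cv2
from rig import robot
def cam(n):
    c=robot.camera_info(n); K=np.array([[c['fx'],0,c['cx']],[0,c['fy'],c['cy']],[0,0,1]]); R=cv2.Rodrigues(c['rvec'])[0]; return K,R,np.array(c['tvec'])
def ray(C,uv):
    K,R,t=C; o=-R.T@t; d=R.T@np.linalg.inv(K)@np.array([uv[0],uv[1],1.]); return o,d/np.linalg.norm(d)
def plane(C,uv,z):
    o,d=ray(C,uv); return o+d*(z-o[2])/d[2]
def tri(l):
    A=0;b=0
    for C,uv in l:
        o,d=ray(C,uv); P=np.eye(3)-np.outer(d,d); A=A+P; b=b+P@o
    p=np.linalg.solve(A,b); return p,[np.linalg.norm((np.eye(3)-np.outer(d,d))@(p-o)) for o,d in (ray(C,uv) for C,uv in l)]
def proj(C,p):
    K,R,t=C; q=K@(R@np.asarray(p)+t); return q[:2]/q[2]
def save(name,im,box=None,k=1):
    if box: x0,y0,x1,y1=box; im=im[y0:y1,x0:x1]
    im=cv2.resize(im,None,fx=k,fy=k,interpolation=cv2.INTER_CUBIC); cv2.imwrite('pics/'+name,cv2.cvtColor(im,cv2.COLOR_RGB2BGR))
def frame(yaw):  # tool down, jaw(y) axis along direction yaw+90
    c,s=np.cos(yaw),np.sin(yaw)
    return np.array([[c,s,0],[s,-c,0],[0,0,-1.]])
E
python3 - <<'E'
from h import *
t=cv2.imread('pics/top0.png')[:,:,::-1]; s=cv2.imread('pics/side0.png')[:,:,::-1]
save('t_a.png',t,(140,120,390,270),3); save('s_a.png',s,(140,140,350,350),3)
T=cam('top');S=cam('side')
for n,uv in dict(holder=(178,165),lids=(274,155),stand=(353,168),big=(160,209),blue=(266,244),turq=(282,204)).items(): print(n,plane(T,uv,0.03).round(3))
print('cam',(-T[1].T@T[2]).round(3),(-S[1].T@S[2]).round(3))
print('edge',plane(T,(200,143),0).round(3),plane(T,(290,143),0).round(3))
E
```

```text
holder [0.573 0.223 0.03 ]
lids [ 0.595 -0.025  0.03 ]
stand [ 0.558 -0.228  0.03 ]
big [0.459 0.267 0.03 ]
blue [ 0.367 -0.001  0.03 ]
turq [ 0.467 -0.043  0.03 ]
cam [0.361 0.012 0.927] [0.246 0.742 0.785]
edge [0.64  0.172 0.   ] [ 0.636 -0.07   0.   ]
```

View pics/t_a.png

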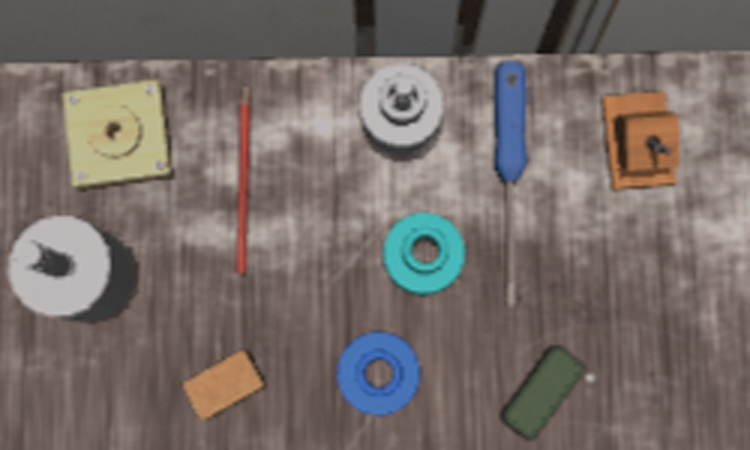

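View pics/s_a.png

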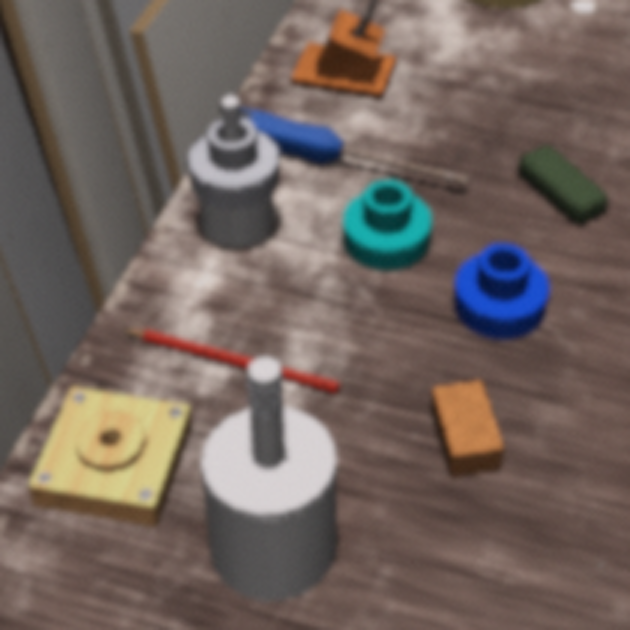

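Run:
```python
from h import *
t=cv2.imread('pics/top0.png')[:,:,::-1]; s=cv2.imread('pics/side0.png')[:,:,::-1]
def both(name,b1,b2):
    k=8
    a=[cv2.resize(i[b[1]:b[3],b[0]:b[2]],(400,400),interpolation=cv2.INTER_CUBIC) for i,b in((t,b1),(s,b2))]
    save(name,np.hstack(a))
both('z_lid.png',(250,130,300,180),(190,165,250,225))
both('z_bit.png',(330,143,380,193),(232,130,282,180))
both('z_hold.png',(153,140,203,190),(145,260,210,325))
save('z_pan.png',np.hstack([cv2.resize(t[0:150,0:400],(400,150)),cv2.resize(s[0:300,0:300],(300,300))[:150]]) if 0 else s[0:280,0:280],None,2)
```

```text
(no output)
```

View pics/z_lid.png

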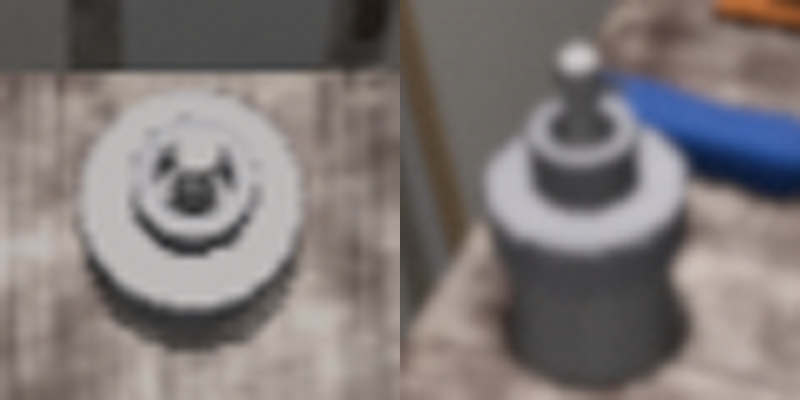

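View pics/z_bit.png

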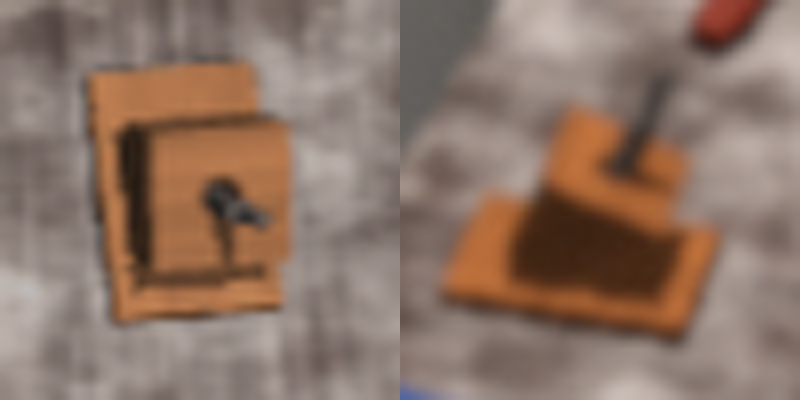

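View pics/z_hold.png

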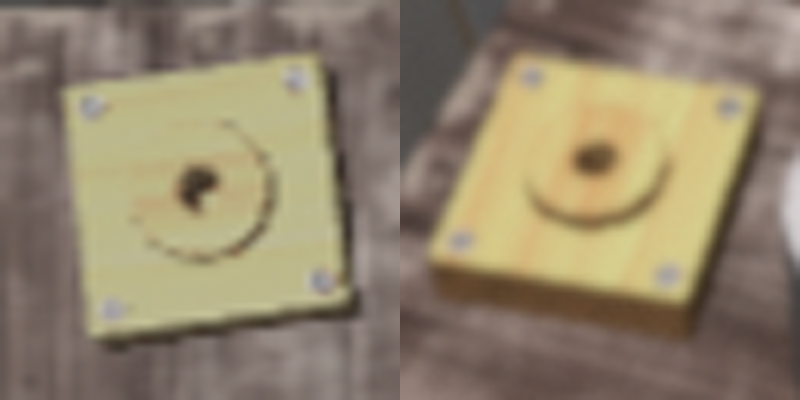

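View pics/z_pan.png

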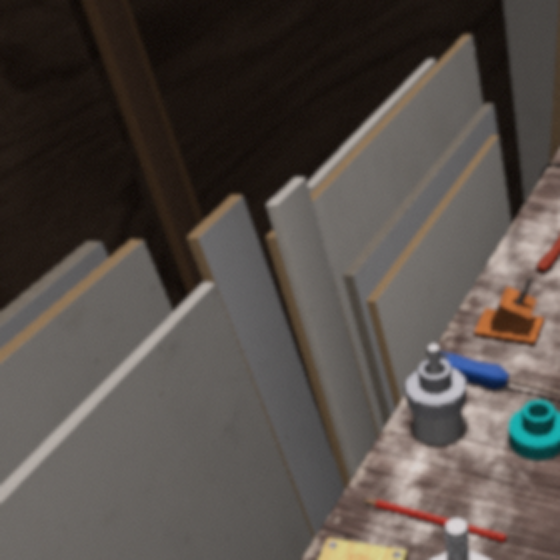

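Run:
```python
from h import *
T=cam('top');S=cam('side')
P=lambda n,a,b: print(n,*[np.round(x,4) for x in tri([(T,a),(S,b)])])
P('stemtop',(274.6,149),(216.1,173.6))
print('lidtop z.07',plane(T,(273.5,154.7),.07))
P('collar top',(250+198/8-.4,130+175/8-.4),(190+183/6.667-.4,165+135/6.667-.4))
P('mouth',(357.4,167),(259.1,150.2)); P('tip',(362.8,169.9),(264.1,140.2))
P('hole',(177.3,163),(176.6,285.3))
print('hole z.03',plane(T,(177.3,163),.03),plane(S,(176.6,285.3),.03))
# holder top corners in z_hold
c=[(62,92),(322,55),(352,293),(90,335)]
c=[plane(T,(153+(x+.5)/8-.5,140+(y+.5)/8-.5),.022) for x,y in c]; print('holder corners',np.round(c,4).tolist(),np.mean(c,0))
print([np.linalg.norm(c[i]-c[i-1]) for i in range(4)])
# stand foot top corners z=.01: (92,72),(252,65),(283,305)bottom, (117,320)
c=[plane(T,(330+(x+.5)/8-.5,143+(y+.5)/8-.5),z) for (x,y),z in (((92,74),.01),((250,64),.01),((282,305),.01),((117,321),.01))]; print('foot',np.round(c,4).tolist(),np.mean(c,0)); print([np.linalg.norm(c[i]-c[i-1]) for i in range(4)])
P('panL',(257,38),(106,142)); P('panD',(303,15),(120,98)); P('panT',(355,30),(151,90)); P('panR',(357,92),(186,149))
```

```text
stemtop [ 0.5857 -0.0232  0.121 ] [0.0002 0.0002]
lidtop z.07 [ 0.58568912 -0.02235141  0.07      ]
collar top [ 0.5871 -0.0242  0.0878] [0.0019 0.0019]
mouth [ 0.5542 -0.234   0.0488] [0.0019 0.0019]
tip [ 0.5409 -0.2376  0.0807] [0.0007 0.0007]
hole [0.5765 0.2246 0.0296] [0.0016 0.0016]
hole z.03 [0.57810275 0.22493219 0.03      ] [0.57462836 0.22482184 0.03      ]
holder corners [[0.6128, 0.272, 0.022], [0.6239, 0.1869, 0.022], [0.5443, 0.1762, 0.022], [0.5317, 0.2609, 0.022]] [0.57816165 0.22399183 0.022     ]
[np.float64(0.08179257747331704), np.float64(0.0858077993247659), np.float64(0.0803573135782164), np.float64(0.08559643528077936)]
foot [[0.6064, -0.2036, 0.01], [0.609, -0.2559, 0.01], [0.5279, -0.2619, 0.01], [0.5234, -0.2079, 0.01]] [ 0.56666539 -0.23233503  0.01      ]
[np.float64(0.0831420867834301), np.float64(0.052409939695650075), np.float64(0.08134613684127828), np.float64(0.05427204825717442)]
panL [0.8298 0.0136 0.176 ] [0.0013 0.0013]
panD [ 0.8438 -0.0854  0.2307] [0.0036 0.0036]
panT [ 0.8339 -0.2058  0.1902] [0.0033 0.0033]
panR [ 0.7834 -0.2635 -0.0199] [0.0022 0.0022]
```

```bash
cat >> h.py <<'E'
a=np.deg2rad(20); psi=np.deg2rad(3.6)
sx=np.array([np.cos(psi),np.sin(psi),0]); sy=np.array([-np.sin(psi),np.cos(psi),0])
bore=-np.sin(a)*sx+np.array([0,0,np.cos(a)])
Rb=np.column_stack([np.cross(-sy,-bore),-sy,-bore])
mouth=np.array([.5545,-.2335,.048])
E
python3 - <<'E'
from h import *
print(np.linalg.det(Rb),robot.ik(mouth+bore*.02,Rb),robot.ik(mouth+bore*.12,Rb))
robot.move_ptp(mouth+bore*.12,Rb)
print(robot.get_state()['time'],robot.get_state()['ee_pos'])
W=cam('wrist'); im=robot.grab_frame('wrist'); save('w1.png',im)
for d in (0,.025,.047): print(d,proj(W,mouth+bore*d))
np.save('W1.npy',np.hstack([W[0],W[1],W[2][:,None]]))
E
```

```text
1.0000000000000002 [ 0.6476204   0.46770206 -0.25056095  2.04013293 -0.160369    0.34276101
 -0.92468206] [ 0.7475548   0.26998363 -0.31218457  2.05088292 -0.1755015   0.535389
 -0.9117305 ]
2.0333 [ 0.51337111 -0.23706127  0.16085723]
0 [254.95848784 191.01044692]
0.025 [254.88003915 197.51141639]
0.047 [254.79802525 204.30783055]
```

View pics/w1.png

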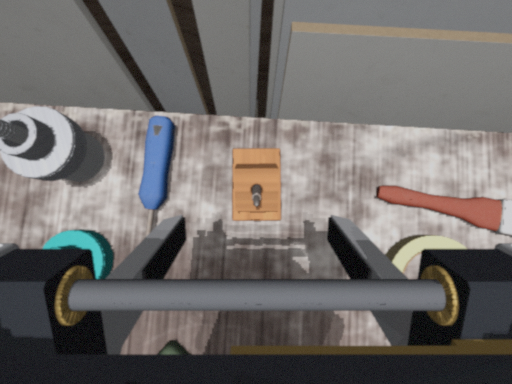

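Run:
```python
from h import *
im=cv2.imread('pics/w1.png')[:,:,::-1]; save('w1z.png',im,(222,140,292,230),8*0.8)
```

```text
(no output)
```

View pics/w1z.png

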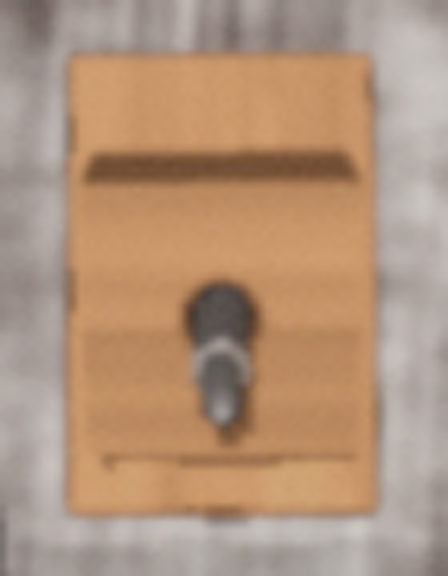

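```bash
sed -i 's/^mouth=.*/mouth=np.array([.5551,-.2346,.048])/' h.py
python3 - <<'E'
from h import *
robot.gripper_to(.05)
print(robot.move_linear(mouth+bore*.06,.15,Rb))
print(robot.move_linear(mouth+bore*.0215,.06,Rb,threshold=8))
s=robot.get_state(); print(s['time'],s['ee_pos']-mouth-bore*.0215,s['force'])
save('s2.png',robot.grab_frame('side'),(200,90,320,190),6)
E
```

```text
False
False
4.25 [5.29977249e-05 9.47342536e-06 6.94671298e-05] [-0.58904159  0.03260871 -0.28548385]
```

View pics/s2.png

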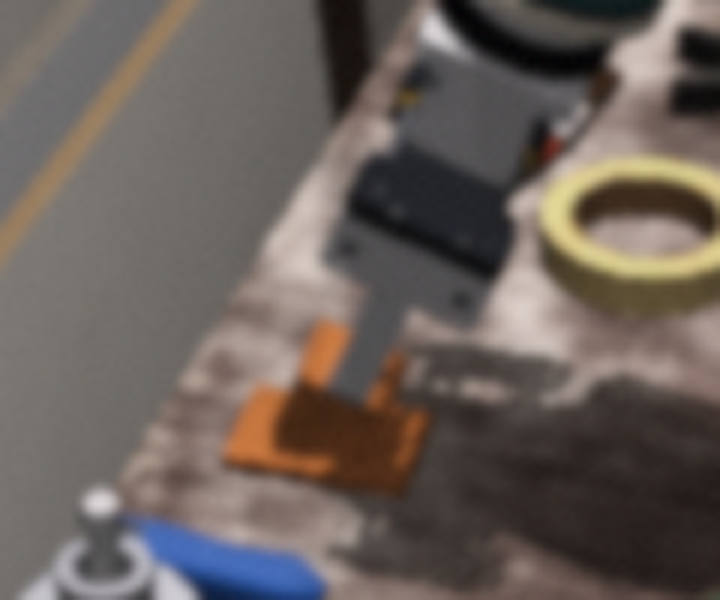

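Run:
```python
from h import *
robot.gripper_to(0.0)
s=robot.get_state(); print(s['time'],s['opening'],s['force'])
robot.move_linear(mouth+bore*.10,.12,Rb)
s=robot.get_state(); print(s['time'],s['opening'],s['force'],s['ee_pos'])
W=cam('wrist'); save('w3.png',robot.grab_frame('wrist'))
save('s3.png',robot.grab_frame('side'),(200,70,320,170),6)
save('t3.png',robot.grab_frame('top'),(300,120,400,200),6)
```

```text
5.025 0.007722787949644941 [-0.17571327  0.67629008 -0.52712553]
5.825 0.007819417083275574 [-0.85148089  0.58174548 -0.89816306] [ 0.52083953 -0.23660491  0.14145034]
```

View pics/w3.png

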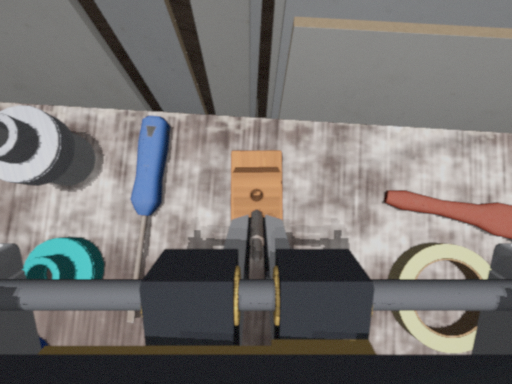

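View pics/s3.png

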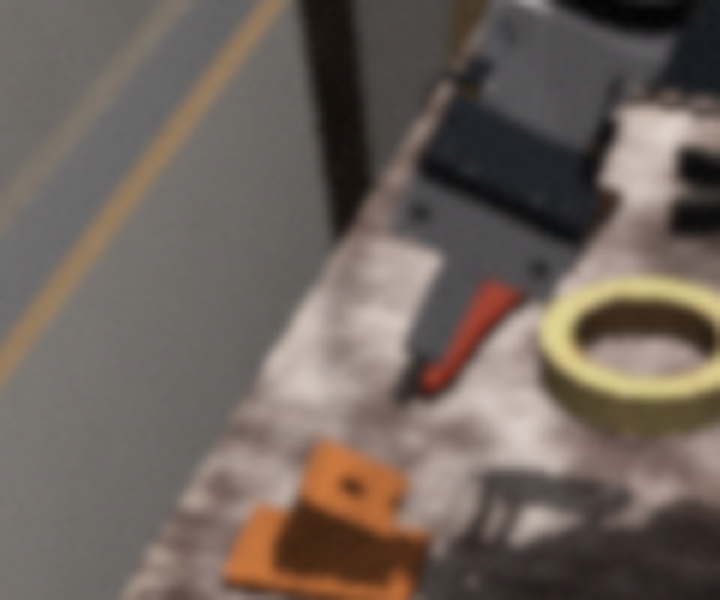

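Run:
```python
from h import *
S=cam('side');T=cam('top')
for d in (0,.019,.0465): 
    p=mouth+bore*.10-bore*d; print(d,(proj(S,p)-[200,70]+.5)*6,(proj(T,p)-[300,120]+.5)*6)
```

```text
0 [434.20348613 311.04384523] [427.27840008 321.54785883]
0.019 [417.81751467 345.32327005] [410.99310987 314.49202049]
0.0465 [394.71627516 393.65102437] [388.69221142 304.82983257]
```

View pics/t3.png

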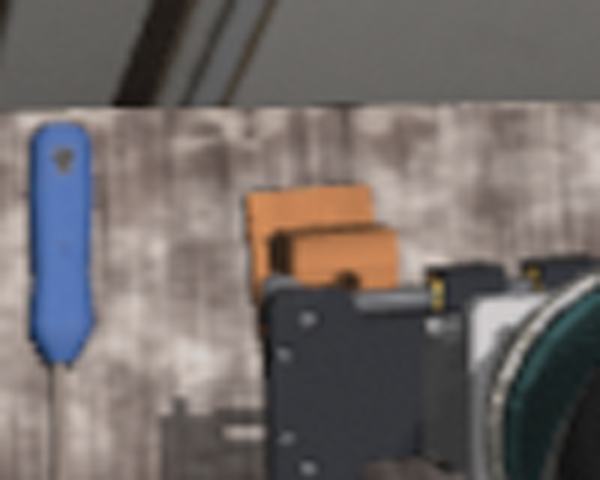

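Run:
```python
from h import *
T=cam('top');S=cam('side')
t=cv2.imread('pics/top0.png')[:,:,::-1]; s=cv2.imread('pics/side0.png')[:,:,::-1]
save('z_big.png',np.hstack([cv2.resize(t[185:235,135:185],(400,400)),cv2.resize(s[255:345,195:265],(400,400))]))
st=robot.get_state(); W=cam('wrist'); c=-W[1].T@W[2]; print('cam in tool',st['tool_rot'].T@(c-st['ee_pos']), 'view',st['tool_rot'].T@W[1][2])
```

```text
cam in tool [ 6.90589842e-02  4.81378434e-06 -1.59778060e-01] view [-0.2404356   0.0010173   0.97066456]
```

View pics/z_big.png

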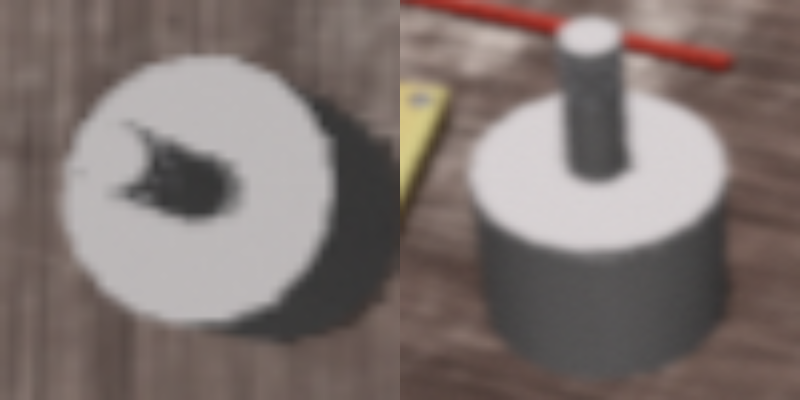

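Run:
```python
from h import *
T=cam('top');S=cam('side')
print(tri([(T,(150.0,204.5)),(S,(227.8,262.4))]))
print('bell top',plane(T,(159.5,208.4),.075))
H=np.array([.5765,.2246]); 
for yaw in np.deg2rad([-40,-20,0,8,20,40,60]):
  for z in (.051,.12): print(np.rad2deg(yaw),z,robot.ik(np.r_[H,z],frame(yaw)))
```

```text
(array([0.45370711, 0.248875  , 0.16900982]), [np.float64(0.0004078801002567042), np.float64(0.0004078801002566182)])
bell top [0.45584502 0.25516088 0.075     ]
-40.0 0.051 [-0.38818023  0.61159217 -0.04418286  1.75038888  0.03605346  0.78039553
 -2.71891642]
-40.0 0.12 [-0.34155328  0.52082168 -0.10600441  1.71565515  0.06680644  0.90862511
 -2.74362856]
-20.0 0.051 [-0.33118429  0.61431767 -0.1204642   1.74823148  0.09816813  0.78487831
 -2.419207  ]
-20.0 0.12 [-0.29115199  0.52462283 -0.17326601  1.71375182  0.109371    0.91263572
 -2.42841954]
0.0 0.051 [-0.25438049  0.62203542 -0.22370905  1.7453346   0.18218402  0.79446656
 -2.13638522]
0.0 0.12 [-0.21532572  0.53369129 -0.27511239  1.71090605  0.17444904  0.92100799
 -2.1307442 ]
8.0 0.051 [-0.23231812  0.62514532 -0.25352855  1.74450682  0.20647922  0.79801027
 -2.01578249]
8.0 0.12 [-0.19725295  0.53647899 -0.29955233  1.7102325   0.1902238   0.92344977
 -2.00350069]
20.0 0.051 [-0.20729842  0.62917663 -0.28746305  1.74357139  0.23416053  0.80247867
 -1.82793578]
20.0 0.12 [-0.1855009   0.53842759 -0.31548704  1.70979574  0.2005487   0.92513603
 -1.80214943]
40.0 0.051 [-0.16588033  0.63707907 -0.34397056  1.7420321   0.28036272  0.81097853
 -1.51469771]
40.0 0.12 [-0.16371299  0.54233165 -0.34512678  1.70898877  0.21984444  0.92847534
 -1.46816328]
59.99999999999999 0.051 [-0.11600255  0.64876686 -0.41270466  1.74019707  0.3368035   0.82318197
 -1.20899893]
59.99999999999999 0.12 [-0.11225997  0.55313556 -0.41570811  1.70709944  0.26632859  0.93753763
 -1.1552235 ]
```

Run:
```python
from h import *
H=np.array([.5765,.2246])
robot.move_linear([.53,-.23,.26],.25,frame(0))
robot.move_ptp(np.r_[H,.26],frame(0))
robot.move_linear(np.r_[H,.16],.2)
s=robot.get_state(); print(s['time'],s['ee_pos'],s['opening'],s['force'])
W=cam('wrist'); im=robot.grab_frame('wrist'); save('w4.png',im,(180,140,330,250),5)
S=cam('side'); T=cam('top')
im=robot.grab_frame('side'); save('s4.png',im,(120,160,240,330),3.5)
R=s['tool_rot'];p=s['ee_pos']
for d in (.0,.019,.0465): q=p+R[:,2]*d; print(d,'wrist',((proj(W,q)-[180,140]+.5)*5).round(1),'side',((proj(S,q)-[120,160]+.5)*3.5).round(1),'top',proj(T,q).round(1))
q=np.r_[H,.03]; print('hole wrist',((proj(W,q)-[180,140]+.5)*5).round(1),'side',((proj(S,q)-[120,160]+.5)*3.5).round(1))
np.save('W4.npy',np.hstack([W[0],W[1],W[2][:,None]]))
```

```text
9.0 [0.5770946  0.22460025 0.16105538] 0.008174473086541957 [0.74447054 0.63553192 0.61092332]
0.0 wrist [382.3 501. ] side [169.5 277.5] top [163.7 149.7]
0.019 wrist [382.3 443.1] side [173.7 302.9] top [165.9 151.9]
0.0465 wrist [382.3 376.7] side [179.4 338.4] top [169. 155.]
hole wrist [382.6 250.3] side [197.  439.2]
```

View pics/w4.png

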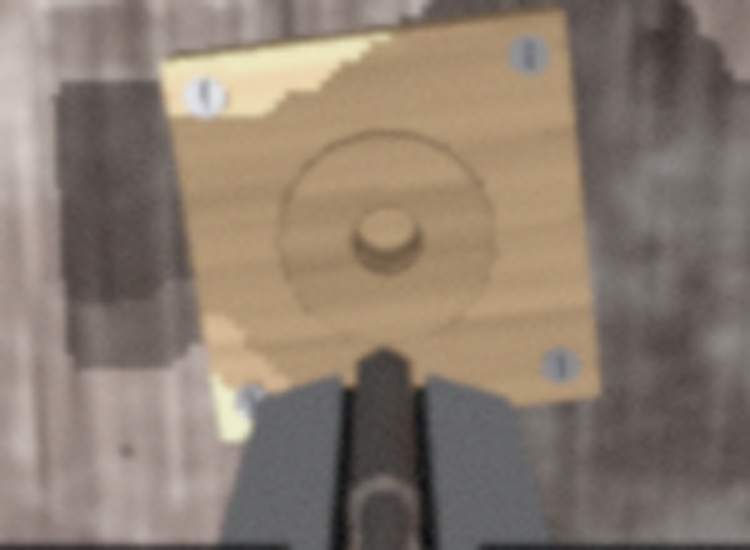

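View pics/s4.png

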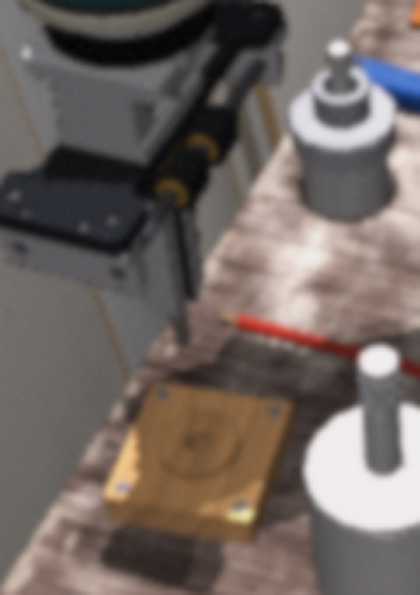

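Run:
```python
from h import *
P=np.array([.5783,.2239])
robot.move_linear(np.r_[P,.09],.12,frame(0)); robot.pause(.15)
print(robot.get_state()['ee_pos'])
r=robot.move_linear(np.r_[P,.0535],.05,frame(0),threshold=5)
s=robot.get_state(); print(r,s['time'],s['ee_pos'],s['opening'],s['force'],s['moment'])
save('s5.png',robot.grab_frame('side'),(120,230,240,330),6)
save('w5.png',robot.grab_frame('wrist'),(180,140,330,250),5)
```

```text
[0.57873433 0.22409456 0.09088197]
True 10.7167 [0.57788908 0.22375547 0.05282429] 0.00808563391222715 [-1.15009447 -1.49501092  6.97725672] [-0.06771883  0.23708084  0.0269293 ]
```

View pics/s5.png

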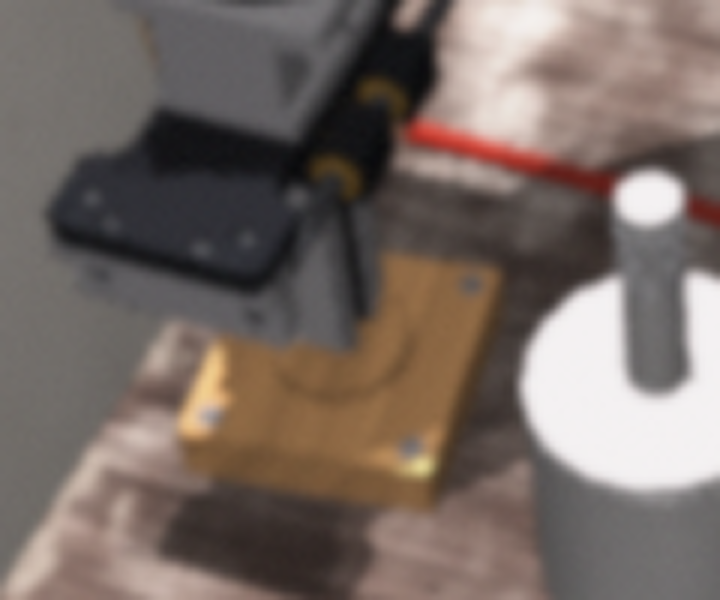

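View pics/w5.png

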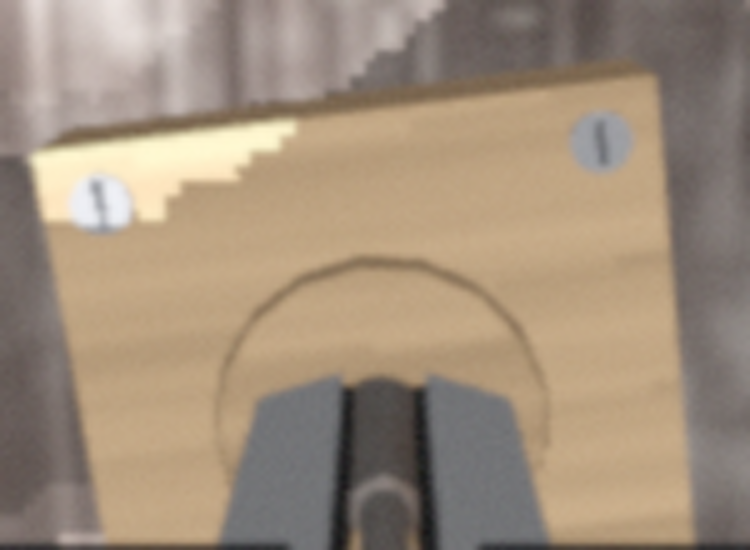

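Run:
```python
from h import *
robot.gripper_to(.04)
s=robot.get_state(); print(s['time'],s['ee_pos'],s['force'])
P=s['ee_pos'][:2]
robot.move_linear(np.r_[P,.15],.15)
s=robot.get_state();W=cam('wrist'); im=robot.grab_frame('wrist'); save('w6.png',im,(180,120,330,230),5)
for q in ([.5787,.2237,.03],[.5787,.2237,.055],[.5787,.2237,.077]): print(((proj(W,q)-[180,120]+.5)*5).round(1))
print(s['time'],s['force'])
```

```text
11.4917 [0.57738183 0.22347313 0.0523538 ] [ 0.28180403  0.10067409 -0.09128374]
[379.2 350.5]
[379.  382.9]
[378.9 416.9]
12.2917 [-0.61330053 -0.55424463 -0.7930186 ]
```

View pics/w6.png

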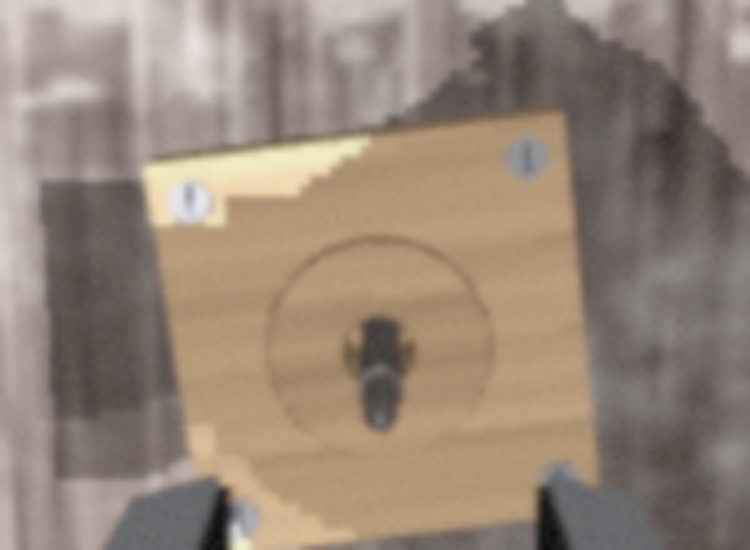

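Run:
```python
from h import *
s=robot.get_state()
robot.move_linear([*s['ee_pos'][:2],.23],.25,frame(0))
robot.move_ptp([.586,-.023,.23],frame(0)); robot.pause(.1)
s=robot.get_state();W=cam('wrist'); im=robot.grab_frame('wrist'); save('w7.png',im,(180,110,330,220),5)
for q in ([.586,-.023,.124],[.586,-.023,.094],[.586,-.023,.07]): print(((proj(W,q)-[180,110]+.5)*5).round(1))
print(s['time'],s['ee_pos'],s['force'])
```

```text
[393.6 427.9]
[392.6 392. ]
[392.  367.8]
13.8833 [ 0.58607714 -0.02092459  0.22979119] [-0.3069129   0.32102064  1.13895348]
```

View pics/w7.png

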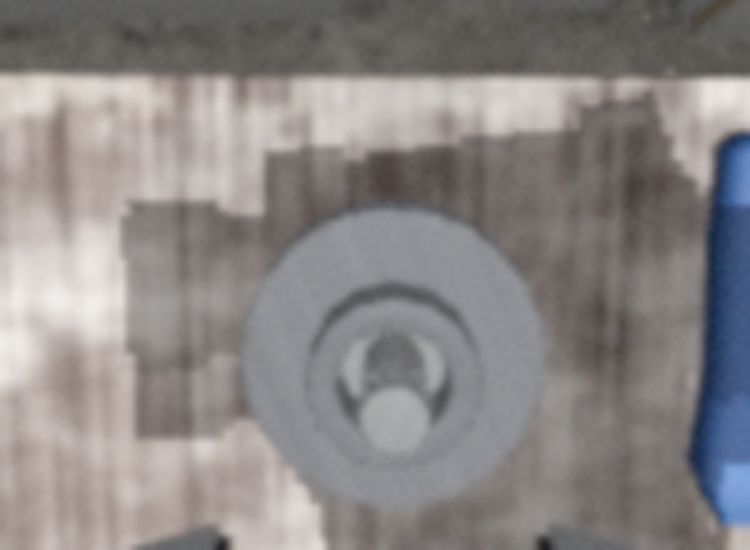

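Run:
```python
from h import *
L=np.array([.5874,-.0234])
r=robot.move_linear(np.r_[L,.115],.12,frame(0),threshold=10)
s=robot.get_state(); print(r,s['time'],s['ee_pos'],s['force'])
robot.pause(.1); s=robot.get_state(); print(s['ee_pos'])
robot.gripper_to(0)
s=robot.get_state(); print(s['time'],s['ee_pos'],s['opening'],s['force'],s['moment'])
robot.move_linear(np.r_[L,.135],.06,frame(0))
robot.pause(.2);s=robot.get_state(); print(s['time'],s['ee_pos'],s['opening'],s['force'],s['moment'])
save('s8.png',robot.grab_frame('side'),(150,100,290,240),4)
```

```text
False 15.0417 [ 0.58784401 -0.02335218  0.11571649] [-0.19107022  0.0123749   1.10842084]
[ 0.58780832 -0.02340599  0.11577437]
15.675 [ 0.58740877 -0.02337571  0.11500912] 0.013656040729062834 [0.18859979 0.10369941 0.5054014 ] [ 0.01026672 -0.00818737 -0.03676903]
16.3583 [ 0.58722732 -0.0234216   0.13472906] 0.013499441201692329 [ 0.62485896  0.73715532 -2.49343485] [0.0001469  0.00498727 0.01667276]
```

View pics/s8.png

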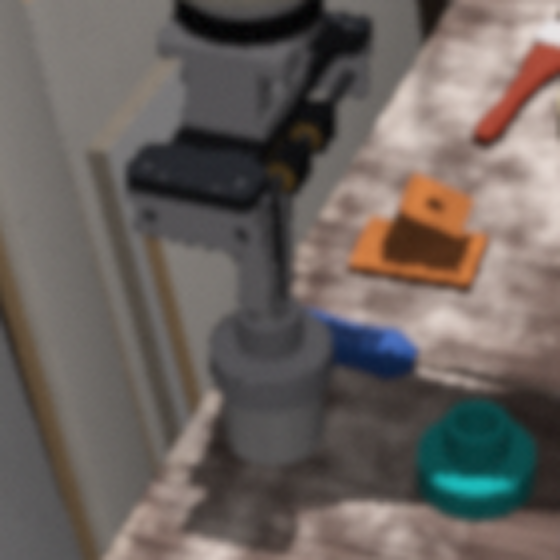

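Run:
```python
from h import *
L=np.array([.5874,-.0234]); H=np.array([.579,.2237])
robot.move_linear(np.r_[L,.27],.15,frame(0))
robot.move_linear(np.r_[H,.27],.18,frame(0))
robot.move_linear(np.r_[H,.20],.12,frame(0)); robot.pause(.15)
s=robot.get_state(); print(s['time'],s['ee_pos'],s['opening'],s['force'])
save('s9.png',robot.grab_frame('side'),(100,150,250,330),3.3)
save('w9.png',robot.grab_frame('wrist'))
```

```text
19.8667 [0.57938614 0.22387354 0.20087867] 0.013287835182445843 [-1.01144309 -0.38459839 -2.69654404]
```

View pics/s9.png

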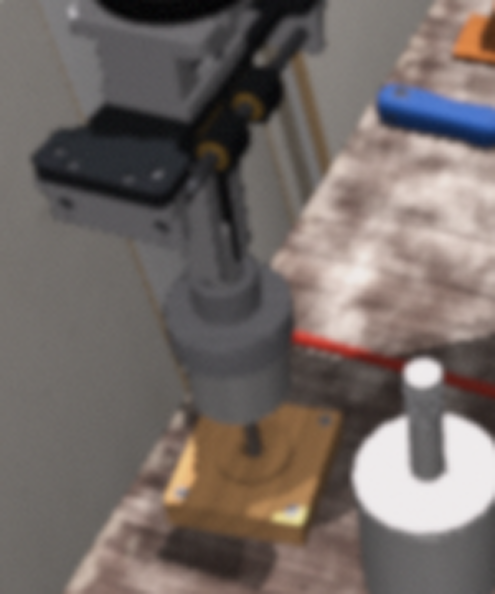

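View pics/w9.png

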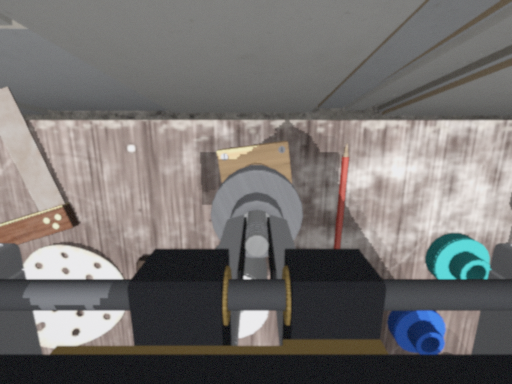

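Run:
```python
from h import *
H=np.array([.579,.2237])
r=robot.move_linear(np.r_[H,.145],.08,frame(0),threshold=6)
s=robot.get_state(); print(r,s['time'],s['ee_pos'],s['force'])
if not r:
    robot.pause(.15); print(robot.get_state()['ee_pos'])
    r=robot.move_linear(np.r_[H,.1345],.03,frame(0),threshold=5)
    s=robot.get_state(); print(r,s['time'],s['ee_pos'],s['opening'],s['force'],s['moment'])
save('s10.png',robot.grab_frame('side'),(100,150,250,330),3.3)
```

```text
False 20.8 [0.57922797 0.22387687 0.1453771 ] [ 0.20338527 -0.54774171 -2.12826869]
[0.57926456 0.22380846 0.14553714]
True 21.2833 [0.57913254 0.22384025 0.13634795] 0.01351957267268982 [1.21971762 1.45748624 1.10021881] [ 0.17682113 -0.19583108 -0.01297569]
```

View pics/s10.png

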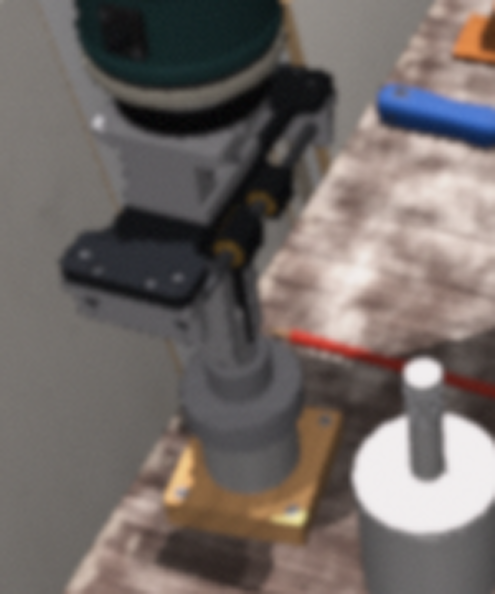

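Run:
```python
from h import *
robot.gripper_to(.045); robot.pause(.1)
s=robot.get_state(); print(s['time'],s['ee_pos'],s['opening'],s['force'])
P=s['ee_pos'][:2]
robot.move_linear(np.r_[P,.20],.12,frame(0))
robot.move_linear(np.r_[.579,.2237,.235],.2,frame(0)); robot.pause(.1)
s=robot.get_state();W=cam('wrist'); save('w11.png',robot.grab_frame('wrist'),(180,110,330,220),5)
S=cam('side');save('s11.png',robot.grab_frame('side'),(140,210,240,310),6)
for q in ([.579,.2237,.146],[.579,.2237,.116],[.579,.2237,.092]): print(((proj(W,q)-[180,110]+.5)*5).round(1),((proj(S,q)-[140,210]+.5)*6).round(1))
print(s['time'],s['ee_pos'],s['force'])
```

```text
22.1083 [0.57884229 0.22356513 0.13643492] 0.04541510036886469 [ 0.29135668  0.07805332 -0.13469676]
[380.7 450. ] [171.9 206.8]
[380.8 409.5] [182.9 273.4]
[380.8 382.6] [191.4 324.6]
23.2167 [0.57858738 0.22345976 0.23384916] [0.13960669 0.34599979 0.43350012]
```

View pics/w11.png

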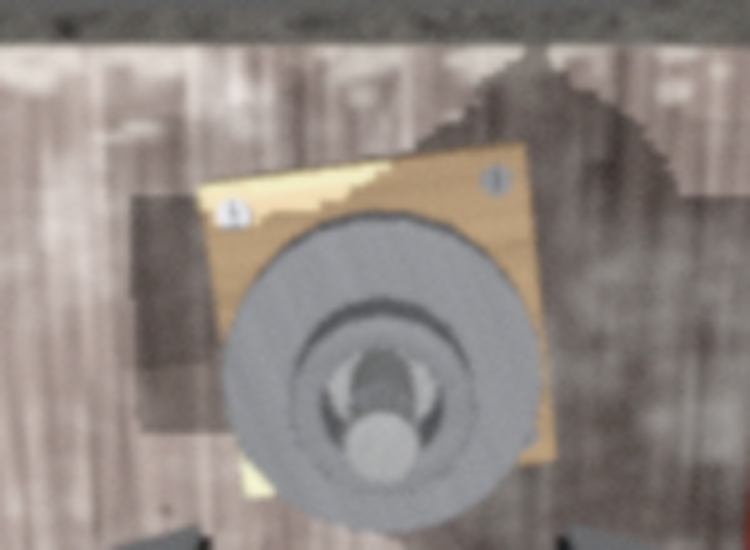

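View pics/s11.png

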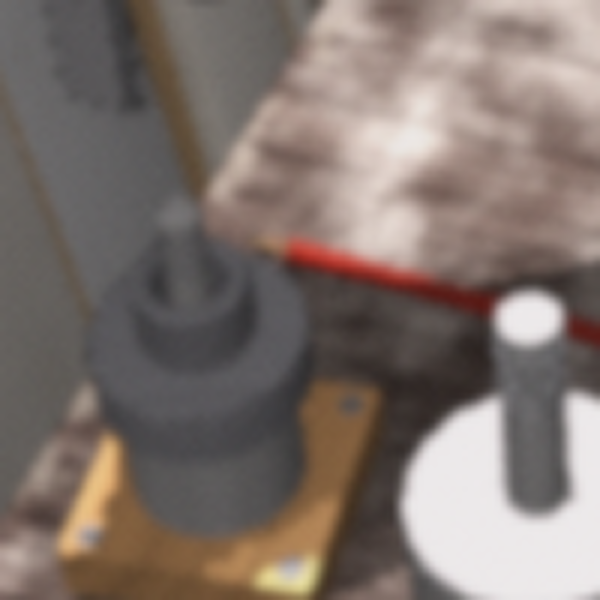

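Run:
```python
from h import *
C=np.array([.580,.2234])
robot.gripper_to(.062)
r=robot.move_linear(np.r_[C,.145],.12,frame(0),threshold=8); print(r)
if not r:
    r=robot.move_linear(np.r_[C,.1135],.05,frame(0),threshold=5); robot.pause(.15)
s=robot.get_state(); print(r,s['time'],s['ee_pos'],s['force'])
save('w12.png',robot.grab_frame('wrist'),(160,120,360,270),4)
save('s12.png',robot.grab_frame('side'),(140,210,240,310),6)
```

```text
False
False 25.6417 [0.58018477 0.22344119 0.11381256] [ 0.53543056 -0.35677349 -0.12859664]
```

View pics/w12.png

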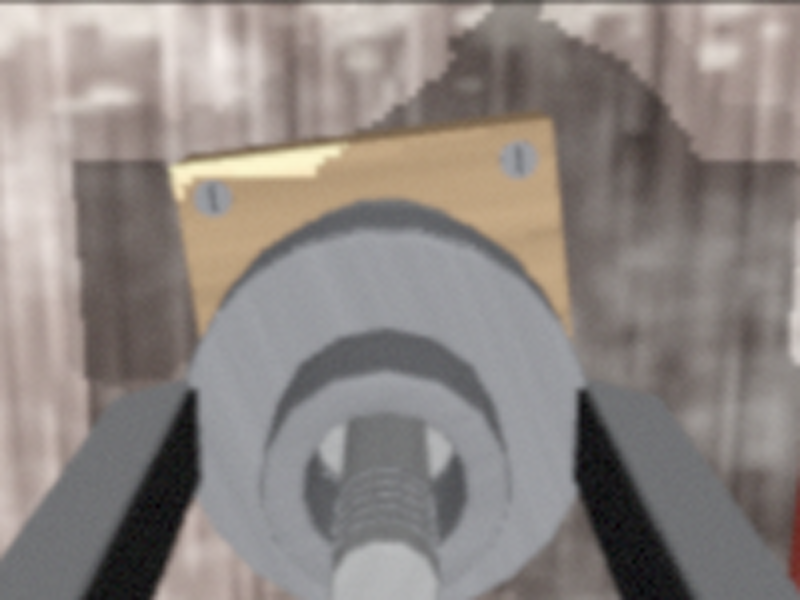

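View pics/s12.png

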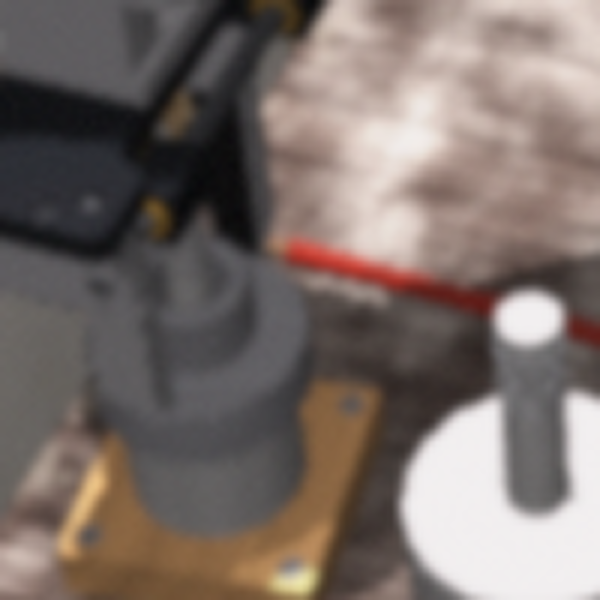

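Run:
```python
from h import *
robot.gripper_to(0); robot.pause(.1)
s=robot.get_state(); print(s['time'],s['ee_pos'],s['opening'],s['force'],s['moment'])
C=np.array([.580,.2234])
robot.move_linear(np.r_[C,.130],.04,frame(0))
s=robot.get_state(); print(s['time'],s['ee_pos'],s['opening'],s['force'],s['moment'])
save('s13.png',robot.grab_frame('side'),(140,190,240,310),5)
```

```text
26.35 [0.57999852 0.22340997 0.11352237] 0.03822797715103147 [-0.04551461  0.94605099 -0.76878072] [-0.02358812  0.05034827 -0.04929735]
26.9167 [0.58002889 0.22335308 0.13010181] 0.03806547212239733 [-0.80711843 -0.21521995 -0.98085599] [ 0.04646272 -0.0113477  -0.00652234]
```

View pics/s13.png

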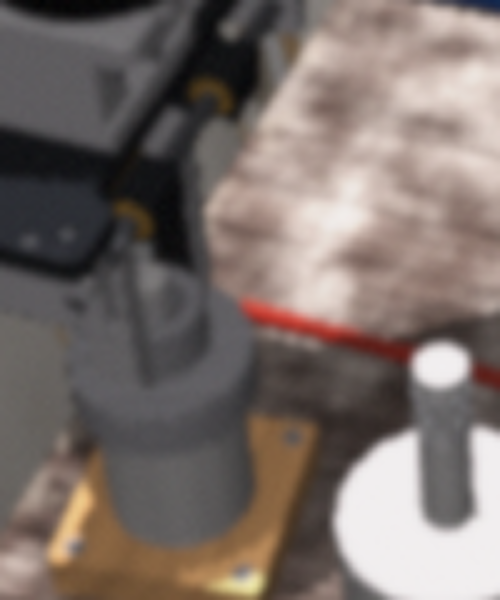

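Run:
```python
from h import *
C=np.array([.580,.2234])
robot.move_linear(np.r_[C,.232],.06,frame(0)); robot.pause(.3)
s=robot.get_state(); print(s['time'],s['ee_pos'],s['opening'],s['force'],s['moment'],abs(s['joint_vel']).max())
S=cam('side')
save('s14.png',robot.grab_frame('side'),(100,130,250,310),3.3)
save('t14.png',robot.grab_frame('top'),(110,120,380,270),2.9)
for z in (.146,.088,.022): print(z,((proj(S,[.579,.2237,z])-[100,130]+.5)*3.3).round(1))
```

```text
29.1167 [0.57995804 0.22341128 0.23193614] 0.03816529412412922 [ 0.78195537  1.17732851 -0.28592889] [ 0.05937484 -0.00342893 -0.05672118] 0.0017851489850104244
0.146 [226.5 377.7]
0.088 [238.  447.1]
0.022 [250.  519.3]
```

View pics/s14.png

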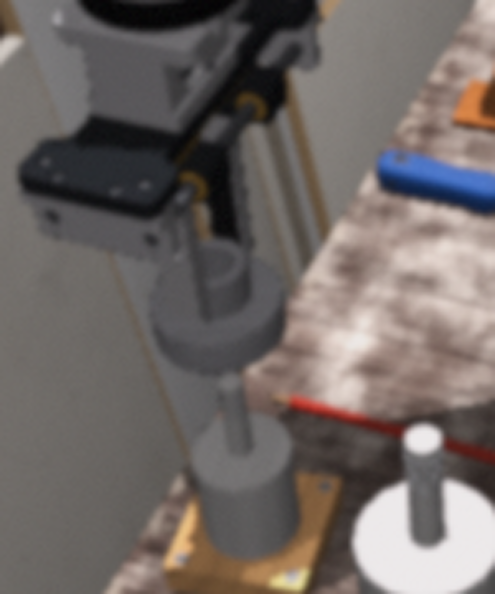

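View pics/t14.png

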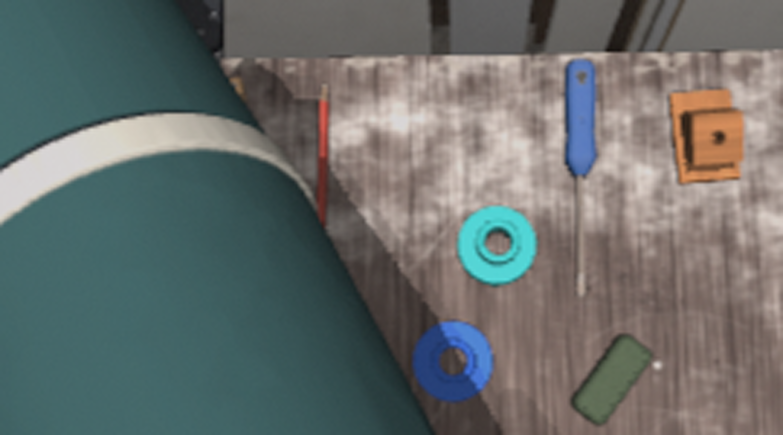

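Run:
```python
from rig import robot
print(robot.sign_off()); print(robot.get_state()['time'])
```

```text
the job is handed in; nothing more can be done
None
the job is handed in; nothing more can be done
```

I finished the whole sequence and handed it in at about 29 s of the 67 s allowed. The sign-off gave no verdict.

- **Bit:** I drew it out of the slanting stand along the bore and set it thick end down in the holder's socket. The wrist picture taken after release showed it standing upright in the hole.
- **Nested lids:** I carried them by the inner lid's stem and lowered them over the bit. Contact came with the stem point at about 0.130 m (must be 0.127–0.134 m). After release, the stem top was within about 1 pixel of where a seated lid should show.
- **Outer lid:** I gripped it by the collar and lifted it straight up; the load felt at the start of the lift was too small to include the inner lid. The last readings were a 38.2 mm finger opening on the 38 mm collar and joints practically still. The collar point is about 90 mm above the stem point (must be over 53 mm).
- **Last pictures:** The side view shows the inner lid still seated and upright, with the outer lid clear above it. The screwdriver, green block and visible part of the pencil had not moved. The arm hid the cork block in the final top view, so I could not check it at the end.

The wrist camera put the holder and the lids about 2 mm further out in x than the side and top views did. I used the wrist values throughout, and the bit and the lids both went in on the first try. The force readings drift by about 1 N, so the last one (−0.3 N vertical) does not by itself confirm the lid's weight.

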